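# Put the tools away, lower the heavy chest lid and bolt it

### The job

Lay the mahogany clamping caul and the cork sanding block in the open tool chest, without dropping them in. Then bring the chest's heavy lid, which stands leaning back, forward and down until it is fully shut, bearing its weight on the way so that it does not slam, and slide the steel bolt on the bracket at the chest's end all the way across over the shut lid. Leave the glue bottle standing where it is.

Things in the scene. Friction and masses are not known exactly. Their poses are not given: they have to be found in the camera images.
- chest: open plywood tool chest, fixed. Outside 188 (x) x 226 (y) x 75 mm high without lid; walls and floor 8 mm: inside 172 x 210, 67 deep. Origin: centre of its underside, on the bench. x runs from its front (turned to the robot and its left) to its back (hinge), y to the chest's left, z up. At its left end by the front corner (x -92 to -58, y 115 to 165 mm) stands a grey bolt bracket 104 mm high
- lid (a joint): lid hinge, rad: 0 shut on the rim, pi/2 upright, stop at 1.85; starts leaning back at 1.68 to 1.78. Friction (0.34 N m, light damping) holds it only within about 0.25 rad of upright; further forward it falls by its weight (lid 1.1 kg, +-15 %; about 6 N at the front edge) and slams unless borne up
- lid_axis (a point): point on the hinge line, middle of the lid's width: chest x +94, y 0, z 75 mm, in the plane of the lid's underside. Axes as the chest's
- lid_lip (a point): middle of the lid's free front edge at half thickness. Lid: plywood board 14 mm thick, 230 wide, 220 from hinge line to front edge, steel strip along that edge. x from free edge to hinge, z out of its outer (upper) face. Shut, its underside is 75 mm above the bench and the edge juts 32 mm past the chest's front wall, with free room under this lip
- bolt (a joint): travel of the slide bolt, m: 0 drawn back clear of the lid, 0.040 fully home over the lid, towards the chest's -y; starts at 0 to 0.004. It stays where it is left; pushing takes about 2 to 4 N
- bolt_tab (a point): middle of the left (outer) face of the bolt's upright steel tab, at chest x -75 mm, 125 mm above the bench; push this face towards the chest's -y. The tab is 30 (chest x) x 10 (chest y) mm and stands from 102 to 142 mm above the bench
- wood_caul: plain mahogany bar 45 x 150 x 22 mm, 0.11 kg, lying loose; origin at the centre of its underside, long axis y
- sanding_block: brown cork block 56 x 101 x 28 mm, 0.06 kg, lying loose; origin at the centre of its underside, long axis y
- glue_bottle: glue bottle 55 mm wide, 180 mm high, standing loose; origin at the centre of its foot. Bystander
There are look-alikes about, which are no part of the job. Leave any green or turquoise look-alike of the sanding_block alone.

How it is judged:
On the way, in this order (a step that is already met when the one before it is completed fails the run):
1. caul and sanding block lie in the chest, let go, while the lid is still up (x of wood_caul in the frame of chest between -0.06 and 0.06 m and y of wood_caul in the frame of chest between -0.1 and 0.1 m and z of each of wood_caul, sanding_block in the frame of chest below 0.05 m and x of sanding_block in the frame of chest between -0.06 and 0.06 m and y of sanding_block in the frame of chest between -0.1 and 0.1 m and contact force between the fingers and wood_caul below 0.2 N and contact force between the fingers and sanding_block below 0.2 N and value of joint lid above 1 rad), for 0.2 s.
2. the lid is down on the rim (value of joint lid below 0.03 rad), for 0.2 s.
3. the bolt is pushed home over the shut lid (value of joint bolt above 0.034 m and value of joint lid below 0.03 rad), for 0.2 s.
At the end, for the whole second after the job is handed in: caul and sanding block lie at rest inside the chest (origins within 60 mm of its middle in x, 100 mm in y, under 50 mm above the bench), the lid is shut (under 0.03 rad), the bolt is home (over 34 of its 40 mm) (all of step 3 and x of wood_caul in the frame of chest between -0.06 and 0.06 m and y of wood_caul in the frame of chest between -0.1 and 0.1 m and z of each of wood_caul, sanding_block in the frame of chest below 0.05 m and x of sanding_block in the frame of chest between -0.06 and 0.06 m and y of sanding_block in the frame of chest between -0.1 and 0.1 m and linear speed of each of wood_caul, sanding_block below 0.02 m/s); the robot touches nothing.
It fails at once if the lid slams: it turns down faster than 2 rad/s within the last 0.35 rad (value of joint lid below 0.35 rad and velocity of joint lid below -2 rad/s).
It fails at once if the wood caul is dropped or thrown into the chest (faster than 0.7 m/s inside it) (horizontal distance between wood_caul and chest below 0.11 m and z of wood_caul in the frame of chest below 0.06 m and linear speed of wood_caul above 0.7 m/s).
It fails at once if the sanding block is dropped or thrown into the chest (faster than 0.7 m/s inside it) (horizontal distance between sanding_block and chest below 0.11 m and z of sanding_block in the frame of chest below 0.06 m and linear speed of sanding_block above 0.7 m/s).
It fails at once if the glue bottle is knocked over or moved more than 4 cm (angle between glue_bottle's own z axis and vertical above 0.35 rad or distance of glue_bottle from where it was at the start of the episode above 0.04 m).
It also fails if it takes over 72 s, if anything falls off the work surface, if the arm or the gripper's body presses on something with over 40 N, if the wrist force passes 120 N, or if a joint passes its speed limit or range.

### The arm

A 7-joint arm with a two-finger parallel gripper is mounted at the origin on a cart in front of the work surface, level with it; the furniture and walls round the work are solid. World frame = base frame: x ahead of the robot, y to its left, z up, the work surface at z = 0. Lengths are in m, angles in rad, forces in N, time in s.
With the tool pointing down it reaches from about 0.4 to 0.85 m from the base axis. Payload 4.5 kg.
Tool frame: the origin (TCP) lies midway between the tips of the shut fingers; the grasp point (between the pads) lies 19 mm behind it; z points along the fingers, y is the line along which they close (so a half turn about z gives the same grasp; the last joint's range is limited). The gripper opens to 88 mm and grips with 3 to 60 N. Pads are 18 mm wide; open, the fingers measure 123 mm over their backs; the gripper's body (75 mm by 187 mm) begins 45 mm behind the grasp point.
Start: joints at [-1.243, 0.689, -0.195, 1.565, 0.157, 0.902, -0.215], TCP at [0.181, 0.598, 0.239] pointing down, gripper open.
Joint ranges: [-3.01, 3.01], [-0.46, 2.08], [-1.47, 1.51], [0.13, 2.56], [-1, 4.14], [0.04, 2.09], [-2.66, 2.66]. Speed limits (rad/s): [2.57, 2.57, 3.14, 3.14, 3.14, 3.14, 3.14].

### API

Orientations are given as a unit quaternion [x, y, z, w].
In Python, from plant import * gives the robot as it stands.
- The arm moves only by the tool send_rows, never from a script. Its argument "targets" is a list of rows, each a list of 2 entries, a list of its own where there are three numbers: the shift along the tool's x, y, z in units of 0.3 m (1.0 is 0.3 m), then the turn, a rotation vector about the tool's x, y, z in units of pi rad (1.0 is pi rad). A call has 1 to 12 rows; each row is the pose to reach, as a shift and turn from the pose commanded when the call began, along the tool's axes at that moment, turning the shorter way round; what a row does not reach only later rows make up. A row lasts 1/8 s, in which the tool goes at most 62.5 mm and 10.7 degrees, less where a joint would pass 70% of its speed; a pose out of reach is approached as far as the arm can. A call with a number of a shift or a turn outside -1 to 1 is refused whole. A call with a gripper value outside its range is refused whole. "fingers" is the opening, from 0 (shut) to 1 (fully open), set as the call begins (left out, the last holds). The fingers move at their own pace and stop on an object; "newtons" is the grip in N (left out, the last holds). Time passes only in rows, so rows that repeat a pose let the fingers close. It gives the time, the measured TCP pose, the force, the opening and the grip force at its end, in the units of the state.
- get_state(): the state, without advancing time (a new reading comes with each control period).
- snapshot(name): name is "scene" or "top" or "wrist"; returns a dict with "img" (420x560x3 uint8, blue, green, red), "fx", "fy", "cx", "cy" (pixels), "cam_to_world" (4x4, takes a point from camera to world coordinates); the wrist camera has in their place "T_tool_cam" (4x4, takes a point from camera to tool coordinates, whose origin is the TCP and whose axes are the flange's). Camera axes: x right, y down, z forward; pixel columns grow to the right and rows downward; lengths in m; the calibration is good to about 2 mm. A picture is of the moment at which its call begins: read the wrist's pose just before it. There is no depth.
- finish_job(): hands the job in; it is judged then, once.
The state is a dict: "clock": time; "q": joint angles; "qd": joint speeds; "joint_torque": joint torques, N m; "tool_pos": TCP position; "eef_rot": TCP orientation; "contact_force": force on the tool from outside, world axes, zero at the start; "moment": the same for the moment, N m; "opening": opening from 0.0 (shut) to 1.0 (fully open); "finger_force": force on a finger pad.
Only numpy, scipy, OpenCV 4.12 (cv2) and the standard library are available. Lean on these libraries where they do the work, as an engineer would, in place of code of your own. Each camera call takes 0.05 s, during which the arm holds its last target. There are 200 camera calls.

## Working session

There is one attempt and no reset: what is moved stays moved. The work goes in short steps, Python scripts to look and compute and a tool call to move; the robot and the scene stay as the last step left them, time stands still between calls to the robot, and variables do not carry over. Pictures are saved under pics/ and viewed, at most 13 in all, crops included, and the job is handed in when it is done.

Besides the shell and the picture viewer there is one more tool, called after ">>>" by a JSON object that holds its "op" and its "data", one argument or row to a line. send_rows: Moves the arm, as the interface text tells. Its arguments: {"type":"object","properties":{"targets":{"type":"array"},"fingers":{"type":"number"},"newtons":{"type":"number"}},"required":["targets"]}

```bash
ls; mkdir -p pics; python3 - <<'E'
from plant import *
import cv2, numpy as np
for n in ("scene","top"):
    s=snapshot(n); cv2.imwrite(f"pics/{n}0.png",s["img"]); np.savez(f"{n}0.npz",**s)
    print(n,s["fx"],s["fy"],s["cx"],s["cy"],np.round(s["cam_to_world"],4).tolist())
s=get_state(); print(s)
E
```

```text
pics
scene 390.6643915875549 390.6643915875549 279.8919540613499 206.61145964128877 [[0.4262, -0.5436, 0.7231, -0.3804], [-0.9046, -0.2535, 0.3426, -0.4895], [-0.003, -0.8001, -0.5998, 0.8929], [0.0, 0.0, 0.0, 1.0]]
top 511.6547680480198 511.6547680480198 277.3615737505041 213.5514169111639 [[0.0022, -0.995, 0.0999, 0.3607], [-1.0, -0.002, 0.0028, -0.0549], [-0.0025, -0.0999, -0.995, 1.67], [0.0, 0.0, 0.0, 1.0]]
{'clock': 0.1, 'q': array([-1.24323687,  0.68985169, -0.19453674,  1.56624052,  0.15734217,
        0.90251043, -0.21513717]), 'qd': array([-0.00080656, -0.00119896,  0.00120756, -0.00157942,  0.00125828,
        0.00081433,  0.00125223]), 'joint_torque': array([-2.41110312e-03, -5.28509617e+01, -1.27092429e+00, -1.53839296e+01,
       -5.24734799e-02,  1.99147667e-03,  3.39669054e-05]), 'tool_pos': array([0.18085071, 0.59767106, 0.23802076]), 'eef_rot': array([ 1.46313445e-01,  9.89237952e-01, -8.05632857e-04, -4.49838826e-05]), 'contact_force': array([ 0.40569428, -0.10732551, -0.56785912]), 'moment': array([ 0.01926867, -0.00974724,  0.0298867 ]), 'finger_force': 0.0, 'opening': 1.0002619039989786}
```

View pics/top0.png

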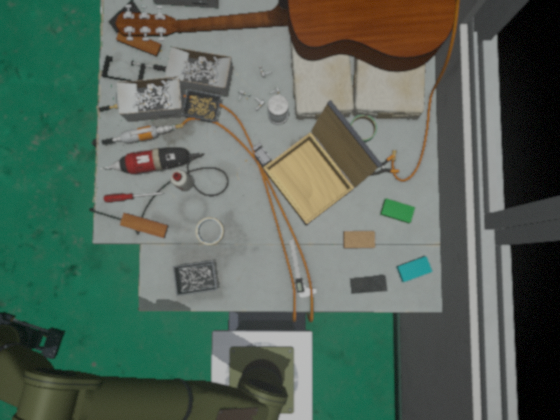

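View pics/scene0.png

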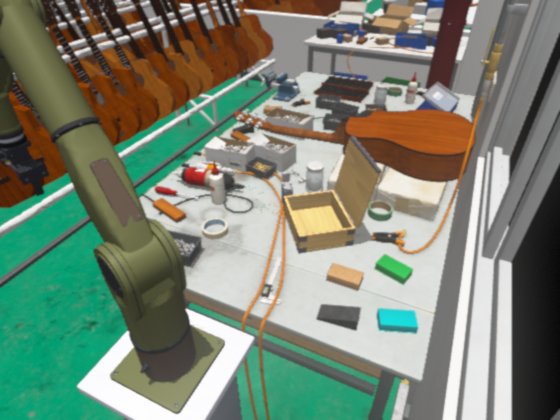

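```bash
cat > h.py <<'E'
import numpy as np, cv2
from scipy.spatial.transform import Rotation as R
def ray(s,uv,T=None):
    T=s["cam_to_world"] if T is None else T
    uv=np.atleast_2d(uv).astype(float)
    d=np.c_[(uv[:,0]-s["cx"])/s["fx"],(uv[:,1]-s["cy"])/s["fy"],np.ones(len(uv))]@T[:3,:3].T
    return T[:3,3],d
def plane(s,uv,z,T=None):
    o,d=ray(s,uv,T); return o+d*((z-o[2])/d[:,2])[:,None]
def proj(s,P):
    T=np.linalg.inv(s["cam_to_world"]); p=np.atleast_2d(P)@T[:3,:3].T+T[:3,3]
    return np.c_[p[:,0]/p[:,2]*s["fx"]+s["cx"],p[:,1]/p[:,2]*s["fy"]+s["cy"]]
def blob(s,mask,seed):
    n,l,st,c=cv2.connectedComponentsWithStats(mask.astype(np.uint8))
    k=l[seed[1],seed[0]]; 
    cs,_=cv2.findContours((l==k).astype(np.uint8),0,2)
    return cs[0][:,0,:] if k else None
E
python3 - <<'E'
from h import *
s=dict(np.load("top0.npz")); c=dict(np.load("scene0.npz"))
im=s["img"]; ic=c["img"]
a=cv2.resize(im[20:250,85:235],None,fx=2.6,fy=2.6,interpolation=cv2.INTER_CUBIC)
b=cv2.resize(im[100:300,240:440],None,fx=2,fy=2,interpolation=cv2.INTER_CUBIC)
d=cv2.resize(ic[150:250,130:240],None,fx=2,fy=2)
o=np.zeros((600,800,3),np.uint8); o[:a.shape[0],:390]=a; o[:400,395:795]=b; o[400:600,395:615]=d
cv2.imwrite("pics/crop.png",o)
hsv=cv2.cvtColor(im,cv2.COLOR_BGR2HSV)
for n,p,h in (("caul?",(145,225),.022),("bar2",(139,45),.022),("cork",(360,240),.028),("dark",(368,285),.028)):
    v=hsv[p[1],p[0]].astype(int)
    m=(np.abs(hsv.astype(int)-v)<[10,60,60]).all(2); q=blob(s,m,p)
    r=plane(s,q,h)[:,:2].astype(np.float32)
    print(n,v,len(q),cv2.minAreaRect(r),plane(s,[p],h)[0])
E
```

```text
caul? [ 15 149 137] 57 ((0.48816800117492676, 0.38324251770973206), (0.14979805052280426, 0.043207019567489624), 74.91455841064453) [0.48816725 0.37734374 0.022     ]
bar2 [ 14 163 116] 213 ((1.142276644706726, 0.20691347122192383), (0.15095986425876617, 0.5790226459503174), 1.9750211238861084) [1.09280379 0.41445431 0.022     ]
cork [ 18  91 149] 13 ((0.4425143897533417, -0.3121604919433594), (0.0545300655066967, 0.10259460657835007), 0.11895155161619186) [ 0.44087455 -0.31561654  0.028     ]
dark [90 19 67] 1 ((0.2978794574737549, -0.3390541672706604), (0.0, 0.0), 0.0) [ 0.29787946 -0.33905415  0.028     ]
```

View pics/crop.png

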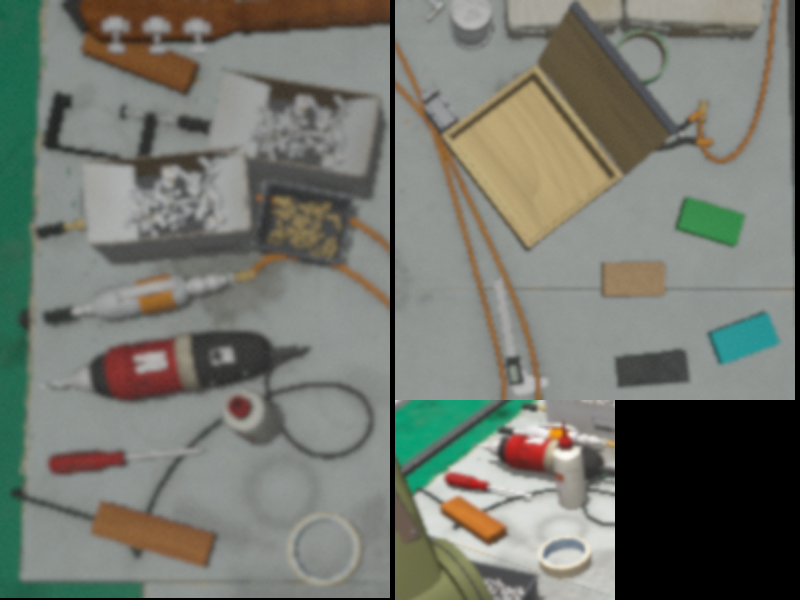

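Caul candidates: the bar at top (145,225) measures 150x43 mm and is in reach, so it fits. The bar at (139,45) lies partly under the guitar and out of reach. Sanding block: the brown block at (360,240) measures 55x103 mm and fits, while green (398,211), turquoise (414,268) and dark (368,285) are look-alikes. The glue bottle, with a red cap, is at (180,178). The chest's rim corners are near (266,168), (311,133), (354,188) and (306,224), and the bracket is at (261,155).

```bash
python3 - <<'E'
from h import *
s=dict(np.load("top0.npz")); c=dict(np.load("scene0.npz"))
im=s["img"]; hsv=cv2.cvtColor(im,cv2.COLOR_BGR2HSV)
print([hsv[y,x].tolist() for x,y in ((300,185),(330,190),(268,168),(330,140),(345,170))])
m=((abs(hsv[...,0].astype(int)-20)<8)&(hsv[...,1]>60)&(hsv[...,2]>105)).astype(np.uint8)
m=cv2.morphologyEx(m,cv2.MORPH_CLOSE,np.ones((3,3)))
q=blob(s,m,(300,185)); hull=cv2.convexHull(q)
for e in (2,3,5): 
    a=cv2.approxPolyDP(hull,e,True)[:,0]; print(e,a.tolist())
w=plane(s,a,.075); print(np.round(w,3).tolist()); print([round(float(np.linalg.norm(w[i]-w[i-1])),3) for i in range(len(w))])
# hand-picked corners
h=plane(s,[(266,168.5),(311.5,133),(354,188)],.075)
print(h.round(3).tolist(),np.linalg.norm(h[1]-h[0]),np.linalg.norm(h[2]-h[1]),np.degrees(np.arctan2(*(h[1]-h[0])[1::-1])),np.degrees(np.arctan2(*(h[1]-h[2])[1::-1])))
# bottle foot/ top
print("bottle cap top",plane(s,[(178,176)],.18))
E
```

```text
[[21, 91, 179], [21, 91, 183], [20, 85, 114], [19, 92, 97], [20, 97, 92]]
2 [[221, 103], [312, 133], [354, 186], [312, 319], [293, 318], [213, 122]]
3 [[221, 103], [312, 133], [354, 186], [312, 319], [293, 318], [213, 122]]
5 [[221, 103], [312, 133], [354, 186], [312, 319], [293, 318], [213, 122]]
[[0.876, 0.131, 0.075], [0.779, -0.16, 0.075], [0.609, -0.292, 0.075], [0.196, -0.158, 0.075], [0.199, -0.099, 0.075], [0.814, 0.156, 0.075]]
[0.067, 0.307, 0.215, 0.434, 0.058, 0.666]
[[0.664, -0.014, 0.075], [0.779, -0.159, 0.075], [0.602, -0.292, 0.075]] 0.18441857956734833 0.22103688771458577 -51.49230212407895 36.981597873040464
bottle cap top [[0.62108946 0.24256235 0.18      ]]
```

```bash
cat >> h.py <<'E'
C=np.array([0.633,-0.153]); A=np.radians(-52.2)   # chest origin, yaw of chest x
def ch(x,y,z): return np.r_[C+[np.cos(A)*x-np.sin(A)*y,np.sin(A)*x+np.cos(A)*y],z]
def down(psi):  # closing axis at world angle psi (deg), pointing down
    p=np.radians(psi); y=np.array([np.cos(p),np.sin(p),0]); z=np.array([0,0,-1.]); return R.from_matrix(np.c_[np.cross(y,z),y,z])
def tilt(th):   # z in chest xz plane: th=90 down, 0 = chest +x; tool y in that plane, pointing up-ish/forward
    a=np.array([np.cos(A),np.sin(A),0]); t=np.radians(th)
    z=np.cos(t)*a-np.sin(t)*np.array([0,0,1.]); y=np.sin(t)*a+np.cos(t)*np.array([0,0,1.]); return R.from_matrix(np.c_[np.cross(y,z),y,z])
def mv(st,pos,rot):
    r0=R.from_quat(st["eef_rot"]); sh=r0.inv().apply(np.array(pos)-st["tool_pos"])/.3; tr=(r0.inv()*rot).as_rotvec()/np.pi
    print("shift",sh.round(3).tolist(),"turn",tr.round(3).tolist(),"rows>=",round(max(np.linalg.norm(sh)*.3/.0625,np.linalg.norm(tr)*180/10.7),1))
E
python3 - <<'E'
from plant import *; from h import *
st=get_state(); mv(st,[.488,.383,.20],down(-15.1))
E
```

```text
shift [-1.187, -0.388, 0.128] turn [-0.0, 0.0, 0.49] rows>= 8.2
```

>>> {"op": "send_rows", "data": {
  "targets": [
    [[-0.9,-0.3,0.1],[0,0,0.49]],
    [[-0.9,-0.3,0.1],[0,0,0.49]],
    [[-0.9,-0.3,0.1],[0,0,0.49]],
    [[-0.9,-0.3,0.1],[0,0,0.49]],
    [[-0.9,-0.3,0.1],[0,0,0.49]],
    [[-0.9,-0.3,0.1],[0,0,0.49]],
    [[-0.9,-0.3,0.1],[0,0,0.49]],
    [[-0.9,-0.3,0.1],[0,0,0.49]],
    [[-0.9,-0.3,0.1],[0,0,0.49]],
    [[-0.9,-0.3,0.1],[0,0,0.49]],
    [[-0.9,-0.3,0.1],[0,0,0.49]]
  ],
  "fingers": 1
}}

```text
clock: 1.48
tool_pos: [0.4133, 0.4339, 0.2087]
eef_rot: [0.793, 0.609, -0.0, -0.0]
contact_force: [0.4, -1.2, -0.1]
opening: 1.0
finger_force: 0.0
```

```bash
python3 - <<'E'
from plant import *; from h import *
st=get_state(); print(st["tool_pos"],st["q"].round(2)); mv(st,[.488,.383,.20],down(-15.1))
s=snapshot("wrist"); cv2.imwrite("pics/w1.png",s["img"])
T=np.eye(4);T[:3,:3]=R.from_quat(st["eef_rot"]).as_matrix();T[:3,3]=st["tool_pos"]; T=T@s["T_tool_cam"]
hsv=cv2.cvtColor(s["img"],cv2.COLOR_BGR2HSV)
m=((abs(hsv[...,0].astype(int)-14)<6)&(hsv[...,1]>110)).astype(np.uint8)
n,l,stt,cc=cv2.connectedComponentsWithStats(m)
for k in range(1,n):
    if stt[k,4]>800:
        q=cv2.findContours((l==k).astype(np.uint8),0,2)[0][0][:,0]; w=plane(s,q,.022,T)[:,:2].astype(np.float32); print(stt[k],cv2.minAreaRect(w))
E
```

```text
[0.41326966 0.4338689  0.2086648 ] [-1.01  0.7   0.22  1.69 -0.2   0.77 -0.96]
shift [-0.1, 0.284, 0.029] turn [-0.0, 0.0, 0.001] rows>= 1.5
[ 337  136   57  139 5894] ((0.4858839511871338, 0.38499993085861206), (0.14921146631240845, 0.046444185078144073), 73.81739807128906)
```

>>> {"op": "send_rows", "data": {
  "targets": [
    [[-0.1,0.277,0.0],[0,0,0.007]],
    [[-0.1,0.277,0.0],[0,0,0.007]],
    [[-0.1,0.277,0.15],[0,0,0.007]],
    [[-0.1,0.277,0.35],[0,0,0.007]],
    [[-0.1,0.277,0.5],[0,0,0.007]],
    [[-0.1,0.277,0.6],[0,0,0.007]],
    [[-0.1,0.277,0.65],[0,0,0.007]],
    [[-0.1,0.277,0.675],[0,0,0.007]],
    [[-0.1,0.277,0.675],[0,0,0.007]]
  ]
}}

```text
clock: 2.65
tool_pos: [0.4862, 0.3837, 0.0067]
eef_rot: [0.8, 0.6, 0.0, -0.0]
contact_force: [0.1, 0.6, 0.1]
opening: 1.004
finger_force: 0.0
```

>>> {"op": "send_rows", "data": {
  "targets": [
    [[0,0,0],[0,0,0]],
    [[0,0,0],[0,0,0]],
    [[0,0,0],[0,0,0]],
    [[0,0,0],[0,0,0]],
    [[0,0,0],[0,0,0]],
    [[0,0,0],[0,0,0]],
    [[0,0,0],[0,0,0]]
  ],
  "fingers": 0,
  "newtons": 20
}}

```text
clock: 3.52
tool_pos: [0.4861, 0.3834, 0.0064]
eef_rot: [0.8, 0.6, 0.0, 0.0]
contact_force: [-0.0, -1.1, 2.0]
opening: 0.507
finger_force: 20.0
```

>>> {"op": "send_rows", "data": {
  "targets": [
    [[0,0,-0.1],[0,0,0]],
    [[0,0,-0.25],[0,0,0]],
    [[0,0,-0.45],[0,0,0]],
    [[0,0,-0.65],[0,0,0]],
    [[0,0,-0.8],[0,0,0]],
    [[0,0,-0.85],[0,0,0]],
    [[0,0,-0.85],[0,0,0]]
  ]
}}

```text
clock: 4.4
tool_pos: [0.4855, 0.3834, 0.2609]
eef_rot: [0.8, 0.6, -0.0, -0.0]
contact_force: [-0.4, 0.3, -1.9]
opening: 0.509
finger_force: 20.0
```

```bash
python3 - <<'E'
from plant import *; from h import *
st=get_state(); print(st["tool_pos"],st["q"].round(2),st["opening"],st["finger_force"]); mv(st,ch(0,0,.24),down(37.8))
E
```

```text
[0.48549401 0.38340162 0.26094859] [-0.87  0.66  0.24  1.57 -0.18  0.93 -0.86] 0.5088636027959522 19.999773502349854
shift [-1.579, 0.973, 0.069] turn [-0.0, -0.0, -0.3] rows>= 8.9
```

>>> {"op": "send_rows", "data": {
  "targets": [
    [[-0.8,0.5,0.0],[0,0,-0.15]],
    [[-0.8,0.5,0.0],[0,0,-0.15]],
    [[-0.8,0.5,0.0],[0,0,-0.15]],
    [[-0.8,0.5,0.0],[0,0,-0.15]],
    [[-0.8,0.5,0.0],[0,0,-0.15]],
    [[-0.8,0.5,0.0],[0,0,-0.15]]
  ]
}}

```text
clock: 5.15
tool_pos: [0.5618, 0.1066, 0.2587]
eef_rot: [0.641, 0.768, -0.003, -0.001]
contact_force: [0.5, 0.1, -2.1]
opening: 0.507
finger_force: 20.0
```

```bash
python3 - <<'E'
from plant import *; from h import *
st=get_state(); print(st["tool_pos"],st["q"].round(2),st["opening"]); mv(st,ch(0,0,.24),down(37.8))
E
```

```text
[0.56176066 0.10661366 0.25871454] [-0.31  0.59  0.07  1.71 -0.05  0.84 -0.04] 0.5074862151784945
shift [-0.894, 0.079, 0.064] turn [-0.002, 0.0, -0.153] rows>= 4.3
```

>>> {"op": "send_rows", "data": {
  "targets": [
    [[-0.4,0.04,0.03],[0,0,-0.077]],
    [[-0.75,0.07,0.05],[0,0,-0.153]],
    [[-0.89,0.08,0.06],[0,0,-0.153]],
    [[-0.89,0.08,0.06],[0,0,-0.153]],
    [[-0.89,0.08,0.06],[0,0,-0.153]],
    [[-0.89,0.08,0.06],[0,0,-0.153]],
    [[-0.89,0.08,0.06],[0,0,-0.153]]
  ]
}}

```text
clock: 6.02
tool_pos: [0.6355, -0.1428, 0.2425]
eef_rot: [0.434, 0.901, 0.001, -0.001]
contact_force: [-0.4, 0.5, -0.2]
opening: 0.51
finger_force: 20.0
```

```bash
python3 - <<'E'
from plant import *; from h import *
st=get_state(); print(st["tool_pos"],st["q"].round(2),st["opening"]); mv(st,ch(0,0,.24),down(37.8))
s=snapshot("wrist")
T=np.eye(4);T[:3,:3]=R.from_quat(st["eef_rot"]).as_matrix();T[:3,3]=st["tool_pos"]; T=T@s["T_tool_cam"]
np.savez("w2.npz",**{k:v for k,v in s.items()},T=T); cv2.imwrite("pics/w2.png",s["img"])
E
```

```text
[ 0.63547291 -0.14276277  0.2424649 ] [ 0.2   0.72 -0.1   1.48  0.08  0.95  0.76] 0.5103004900346485
shift [-0.022, -0.028, 0.008] turn [0.0, -0.001, 0.004] rows>= 0.2
```

View pics/w2.png

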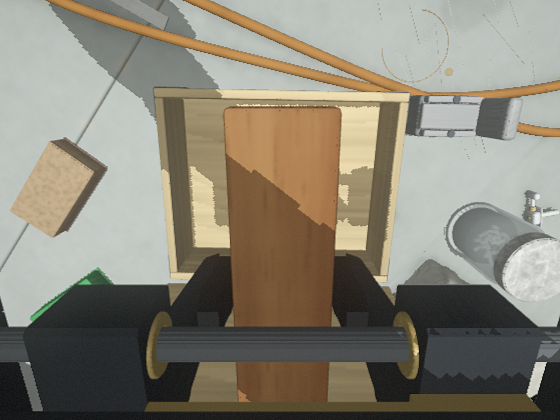

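```bash
python3 - <<'E'
from plant import *; from h import *
s=dict(np.load("w2.npz")); w=plane(s,[(154,89),(409,95),(169,278),(391,282)],.075,s["T"])[:,:2]
print(w.round(4).tolist()); a=w[1]-w[0]; L=np.linalg.norm(a); print(L,"yaw x",np.degrees(np.arctan2(a[1],a[0]))-90)
ax=np.array([a[1],-a[0]])/L
print("C",(w[0]+w[1])/2+ax*.094)
print(((w-C)@np.array([[np.cos(A),-np.sin(A)],[np.sin(A),np.cos(A)]])).round(4))
E
```

```text
[[0.4899, -0.143], [0.6688, -0.0069], [0.6015, -0.2918], [0.7858, -0.1507]]
0.22474435660889855 yaw x -52.7401594230497
C [ 0.63623836 -0.14973683]
[[-0.0956 -0.1069]
 [-0.0935  0.1178]
 [ 0.0903 -0.11  ]
 [ 0.0919  0.1222]]
```

```bash
sed -i 's/^C=.*/C=np.array([0.6365,-0.1505]); A=np.radians(-52.6)/' h.py; python3 - <<'E'
from plant import *; from h import *
st=get_state(); mv(st,ch(0,0,.0155),down(37.4))
E
```

```text
shift [-0.024, -0.014, 0.758] turn [0.0, -0.001, 0.006] rows>= 3.6
```

>>> {"op": "send_rows", "data": {
  "targets": [
    [[-0.024,-0.014,0.1],[0,0,0.006]],
    [[-0.024,-0.014,0.25],[0,0,0.006]],
    [[-0.024,-0.014,0.4],[0,0,0.006]],
    [[-0.024,-0.014,0.52],[0,0,0.006]],
    [[-0.024,-0.014,0.62],[0,0,0.006]],
    [[-0.024,-0.014,0.69],[0,0,0.006]],
    [[-0.024,-0.014,0.735],[0,0,0.006]],
    [[-0.024,-0.014,0.755],[0,0,0.006]],
    [[-0.024,-0.014,0.758],[0,0,0.006]],
    [[-0.024,-0.014,0.758],[0,0,0.006]]
  ]
}}

```text
clock: 7.32
tool_pos: [0.6374, -0.1553, 0.0166]
eef_rot: [0.445, 0.896, 0.0, 0.001]
contact_force: [0.1, -0.1, -1.4]
opening: 0.507
finger_force: 20.0
```

>>> {"op": "send_rows", "data": {
  "targets": [
    [[0,0,0.004],[0,0,0]],
    [[0,0,0.004],[0,0,0]],
    [[0,0,0.004],[0,0,0]],
    [[0,0,0.004],[0,0,0]]
  ],
  "fingers": 0.75
}}

```text
clock: 7.82
tool_pos: [0.6369, -0.1552, 0.0147]
eef_rot: [0.445, 0.896, 0.0, 0.0]
contact_force: [0.5, -0.2, -0.3]
opening: 0.75
finger_force: 0.0
```

>>> {"op": "send_rows", "data": {
  "targets": [
    [[0,0,-0.06],[0,0,0]],
    [[0,0,-0.2],[0,0,0]],
    [[0,0,-0.4],[0,0,0]],
    [[0,0,-0.55],[0,0,0]],
    [[0,0,-0.65],[0,0,0]],
    [[0,0,-0.65],[0,0,0]]
  ]
}}

```text
clock: 8.57
tool_pos: [0.6387, -0.1556, 0.2136]
eef_rot: [0.445, 0.896, 0.001, 0.003]
contact_force: [0.4, -0.2, -0.5]
opening: 0.748
finger_force: 0.0
```

```bash
python3 - <<'E'
from plant import *; from h import *
st=get_state(); print(st["tool_pos"],st["q"].round(2),st["opening"]); mv(st,[.4425,-.312,.21],down(0))
E
```

```text
[ 0.6386628  -0.15560494  0.21362338] [ 0.22  0.75 -0.09  1.5   0.08  0.89  0.75] 0.7479242874879658
shift [-0.021, -0.836, 0.008] turn [0.002, 0.001, 0.206] rows>= 4.0
```

>>> {"op": "send_rows", "data": {
  "targets": [
    [[-0.02,-0.836,0.0],[0,0,0.206]],
    [[-0.02,-0.836,0.0],[0,0,0.206]],
    [[-0.02,-0.836,0.0],[0,0,0.206]],
    [[-0.02,-0.836,0.0],[0,0,0.206]],
    [[-0.02,-0.836,0.0],[0,0,0.206]],
    [[-0.02,-0.836,0.0],[0,0,0.206]],
    [[-0.02,-0.836,0.0],[0,0,0.206]]
  ],
  "fingers": 1
}}

```text
clock: 9.45
tool_pos: [0.442, -0.3099, 0.2093]
eef_rot: [0.705, 0.709, 0.001, -0.0]
contact_force: [-0.3, 0.5, -0.0]
opening: 1.0
finger_force: 0.0
```

```bash
python3 - <<'E'
from plant import *; from h import *
st=get_state(); print(st["tool_pos"],st["q"].round(2)); mv(st,[.4425,-.312,.008],down(0))
s=snapshot("wrist")
T=np.eye(4);T[:3,:3]=R.from_quat(st["eef_rot"]).as_matrix();T[:3,3]=st["tool_pos"]; T=T@s["T_tool_cam"]
hsv=cv2.cvtColor(s["img"],cv2.COLOR_BGR2HSV)
m=((abs(hsv[...,0].astype(int)-14)<8)&(hsv[...,1]>60)).astype(np.uint8)
n,l,stt,cc=cv2.connectedComponentsWithStats(m)
cv2.imwrite("pics/w3.png",s["img"])
for k in range(1,n):
    if stt[k,4]>800:
        q=cv2.findContours((l==k).astype(np.uint8),0,2)[0][0][:,0]; w=plane(s,q,.028,T)[:,:2].astype(np.float32); print(stt[k],cv2.minAreaRect(w))
# chest interior from top
s=snapshot("top"); np.savez("top1.npz",**s); a=cv2.resize(s["img"][100:250,240:440],None,fx=3,fy=3,interpolation=cv2.INTER_CUBIC)
h=cv2.resize(cv2.imread("pics/w3.png"),(400,300)); o=np.zeros((600,800,3),np.uint8); o[:450,:600]=a; o[300:,400:]=h; cv2.imwrite("pics/c3.png",o)
E
```

```text
[ 0.44202944 -0.30994886  0.20926791] [ 0.5   0.62  0.05  1.86 -0.05  0.66  0.58]
shift [-0.008, 0.001, 0.671] turn [0.0, -0.0, 0.002] rows>= 3.2
[  13    0  190   39 2267] ((0.2894057035446167, -0.16363149881362915), (0.1666926145553589, 0.018584134057164192), 5.881471157073975)
[  344     0   216   173 19269] ((0.5967395901679993, -0.22216689586639404), (0.2070980817079544, 0.14856185019016266), 0.30082935094833374)
[ 477  127   83  113 4026] ((0.6788344979286194, -0.31952613592147827), (0.07911357283592224, 0.11781476438045502), 14.215758323669434)
[ 257  135   56   99 5286] ((0.4430676996707916, -0.3116825222969055), (0.053615372627973557, 0.10025694221258163), 0.32564082741737366)
[447 267  85  36 859] ((0.6664702296257019, -0.4192529618740082), (0.09032543003559113, 0.035577770322561264), 18.970121383666992)
```

View pics/c3.png

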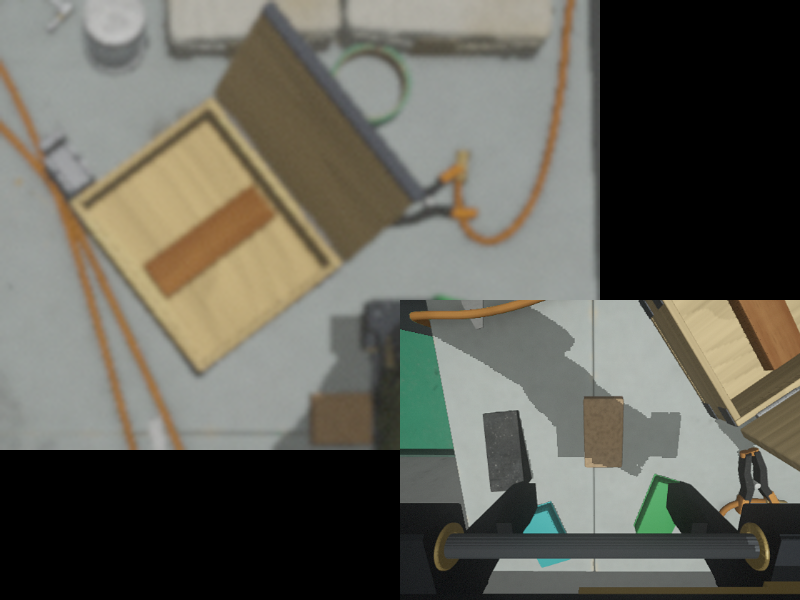

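The caul lies in the chest (crop 210,240). The cork block sits in the wrist view with the green, turquoise and dark look-alikes clear of it.

>>> {"op": "send_rows", "data": {
  "targets": [
    [[-0.006,0.003,0.15],[0,0,0.002]],
    [[-0.006,0.003,0.35],[0,0,0.002]],
    [[-0.006,0.003,0.5],[0,0,0.002]],
    [[-0.006,0.003,0.6],[0,0,0.002]],
    [[-0.006,0.003,0.65],[0,0,0.002]],
    [[-0.006,0.003,0.67],[0,0,0.002]],
    [[-0.006,0.003,0.67],[0,0,0.002]]
  ]
}}

```text
clock: 10.42
tool_pos: [0.4421, -0.3134, 0.0091]
eef_rot: [0.709, 0.706, 0.0, 0.0]
contact_force: [-0.7, -0.5, 1.4]
opening: 0.999
finger_force: 0.0
```

>>> {"op": "send_rows", "data": {
  "targets": [
    [[0,0,0],[0,0,0]],
    [[0,0,0],[0,0,0]],
    [[0,0,0],[0,0,0]],
    [[0,0,0],[0,0,0]],
    [[0,0,0],[0,0,0]],
    [[0,0,0],[0,0,0]]
  ],
  "fingers": 0,
  "newtons": 15
}}

```text
clock: 11.18
tool_pos: [0.4419, -0.3135, 0.0089]
eef_rot: [0.709, 0.705, 0.0, 0.0]
contact_force: [0.3, -0.1, 4.9]
opening: 0.632
finger_force: 15.0
```

>>> {"op": "send_rows", "data": {
  "targets": [
    [[0,0,-0.1],[0,0,0]],
    [[0,0,-0.25],[0,0,0]],
    [[0,0,-0.45],[0,0,0]],
    [[0,0,-0.65],[0,0,0]],
    [[0,0,-0.75],[0,0,0]],
    [[0,0,-0.75],[0,0,0]]
  ]
}}

```text
clock: 11.92
tool_pos: [0.4423, -0.314, 0.2355]
eef_rot: [0.709, 0.705, 0.001, 0.002]
contact_force: [0.3, -0.2, -0.5]
opening: 0.638
finger_force: 15.0
```

```bash
python3 - <<'E'
from plant import *; from h import *
st=get_state(); print(st["tool_pos"],st["q"].round(2)); mv(st,ch(0,0,.23),down(37.4))
E
```

```text
[ 0.44232312 -0.3139866   0.23550507] [ 0.49  0.58  0.06  1.83 -0.05  0.73  0.58]
shift [0.548, 0.644, 0.02] turn [0.001, 0.001, -0.209] rows>= 4.1
```

>>> {"op": "send_rows", "data": {
  "targets": [
    [[0.55,0.65,0.02],[0,0,-0.209]],
    [[0.55,0.65,0.02],[0,0,-0.209]],
    [[0.55,0.65,0.02],[0,0,-0.209]],
    [[0.55,0.65,0.02],[0,0,-0.209]],
    [[0.55,0.65,0.02],[0,0,-0.209]],
    [[0.55,0.65,0.02],[0,0,-0.209]],
    [[0.55,0.65,0.02],[0,0,-0.209]]
  ]
}}

```text
clock: 12.8
tool_pos: [0.6354, -0.1514, 0.2266]
eef_rot: [0.445, 0.896, -0.001, -0.001]
contact_force: [-0.1, -0.5, -0.5]
opening: 0.631
finger_force: 15.0
```

```bash
python3 - <<'E'
from plant import *; from h import *
st=get_state(); print(st["tool_pos"],st["q"].round(2)); mv(st,[.637,-.155,.0405],down(37.4))
E
```

```text
[ 0.63544267 -0.15143499  0.2266418 ] [ 0.21  0.74 -0.1   1.49  0.08  0.92  0.74]
shift [-0.013, -0.001, 0.62] turn [-0.001, -0.0, -0.001] rows>= 3.0
```

>>> {"op": "send_rows", "data": {
  "targets": [
    [[-0.01,0,0.1],[0,0,0]],
    [[-0.01,0,0.25],[0,0,0]],
    [[-0.01,0,0.4],[0,0,0]],
    [[-0.01,0,0.5],[0,0,0]],
    [[-0.01,0,0.57],[0,0,0]],
    [[-0.01,0,0.6],[0,0,0]],
    [[-0.01,0,0.615],[0,0,0]],
    [[-0.01,0,0.62],[0,0,0]],
    [[-0.01,0,0.622],[0,0,0]]
  ]
}}

```text
clock: 13.92
tool_pos: [0.6397, -0.1517, 0.0418]
eef_rot: [0.444, 0.896, 0.0, 0.001]
contact_force: [-0.8, -0.6, -0.3]
opening: 0.631
finger_force: 15.0
```

>>> {"op": "send_rows", "data": {
  "targets": [
    [[0,0,0],[0,0,0]],
    [[0,0,0],[0,0,0]],
    [[0,0,0],[0,0,0]],
    [[0,0,0],[0,0,0]]
  ],
  "fingers": 0.85
}}

```text
clock: 14.42
tool_pos: [0.6391, -0.1516, 0.0411]
eef_rot: [0.443, 0.896, 0.0, 0.0]
contact_force: [-0.2, -0.4, 0.1]
opening: 0.851
finger_force: 0.0
```

>>> {"op": "send_rows", "data": {
  "targets": [
    [[0,0,-0.06],[0,0,0]],
    [[0,0,-0.2],[0,0,0]],
    [[0,0,-0.4],[0,0,0]],
    [[0,0,-0.6],[0,0,0]],
    [[0,0,-0.8],[0,0,0]],
    [[0,0,-0.95],[0,0,0]],
    [[0,0,-0.95],[0,0,0]]
  ]
}}

```text
clock: 15.3
tool_pos: [0.6412, -0.152, 0.332]
eef_rot: [0.444, 0.896, 0.002, 0.005]
contact_force: [0.5, 0.2, -0.7]
opening: 0.847
finger_force: 0.0
```

```bash
python3 - <<'E'
from plant import *; from h import *
st=get_state(); print(st["tool_pos"],st["q"].round(2))
s=snapshot("wrist")
T=np.eye(4);T[:3,:3]=R.from_quat(st["eef_rot"]).as_matrix();T[:3,3]=st["tool_pos"]; T=T@s["T_tool_cam"]
t=snapshot("top");c=snapshot("scene"); np.savez("top2.npz",**t); np.savez("scene2.npz",**c); np.savez("w4.npz",T=T,**s)
a=cv2.resize(c["img"][110:270,250:420],None,fx=3.2,fy=3.2,interpolation=cv2.INTER_CUBIC)[:,:400]
a=cv2.resize(c["img"][120:270,260:400],(560,600),interpolation=cv2.INTER_CUBIC)
o=np.zeros((600,800,3),np.uint8);o[:,:560]=a; o[:180,560:]=cv2.resize(s["img"],(240,180)); o[200:380,560:]=cv2.resize(t["img"][100:250,240:440],(240,180)); cv2.imwrite("pics/c4.png",o)
E
```

```text
[ 0.64120675 -0.15201717  0.33196991] [ 0.22  0.65 -0.1   1.34  0.07  1.15  0.76]
```

View pics/c4.png

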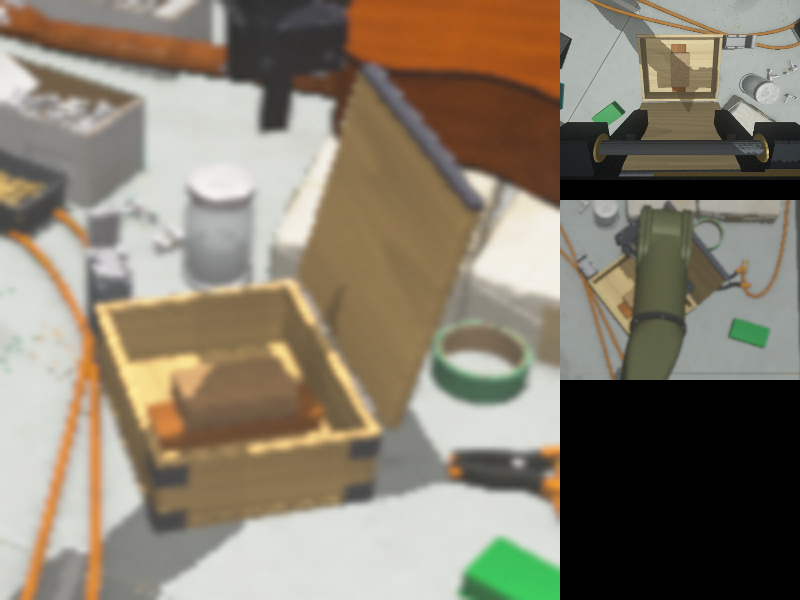

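```bash
python3 - <<'E'
from h import *
t=dict(np.load("top0.npz")); c=dict(np.load("scene2.npz"))
for f in (1.65,1.7,1.75,1.8):
    P=[ch(.094-.22*np.cos(f),y,.075+.22*np.sin(f)) for y in (.115,-.115)]
    print(f,proj(t,P).round(1).tolist(),proj(c,P).round(1).tolist(),P[0].round(3))
E
```

```text
1.65 [[320.4, 106.7], [372.1, 172.1]] [[343.0, 135.1], [369.6, 170.0]] [ 0.796 -0.169  0.294]
1.7 [[323.5, 104.5], [375.2, 169.8]] [[346.1, 135.1], [373.1, 169.9]] [ 0.802 -0.178  0.293]
1.75 [[326.5, 102.3], [378.2, 167.5]] [[349.1, 135.2], [376.5, 170.0]] [ 0.809 -0.186  0.291]
1.8 [[329.5, 100.3], [381.1, 165.3]] [[352.0, 135.5], [379.8, 170.2]] [ 0.815 -0.195  0.289]
```

```bash
python3 - <<'E'
from plant import *; from h import *
st=get_state(); mv(st,ch(.142,.02,.345),tilt(90))
E
```

```text
shift [-0.467, 0.064, -0.065] turn [-0.001, -0.0, 0.5] rows>= 8.4
```

>>> {"op": "send_rows", "data": {
  "targets": [
    [[0,0,-0.06],[0,0,0.1]],
    [[0,0.05,-0.06],[0,0,0.3]],
    [[-0.2,0.06,-0.06],[0,0,0.5]],
    [[-0.467,0.064,-0.06],[0,0,0.5]],
    [[-0.467,0.064,-0.06],[0,0,0.5]],
    [[-0.467,0.064,-0.06],[0,0,0.5]],
    [[-0.467,0.064,-0.06],[0,0,0.5]],
    [[-0.467,0.064,-0.06],[0,0,0.5]],
    [[-0.467,0.064,-0.06],[0,0,0.5]],
    [[-0.467,0.064,-0.06],[0,0,0.5]],
    [[-0.467,0.064,-0.06],[0,0,0.5]]
  ],
  "fingers": 1
}}

```text
clock: 16.82
tool_pos: [0.739, -0.2512, 0.3428]
eef_rot: [0.947, 0.321, -0.001, -0.001]
contact_force: [-0.2, -0.4, 0.3]
opening: 0.999
finger_force: 0.0
```

```bash
python3 - <<'E'
from plant import *; from h import *
st=get_state(); print(st["tool_pos"],st["q"].round(2)); mv(st,ch(.142,.02,.262),tilt(90))
s=snapshot("wrist");cv2.imwrite("pics/w5.png",s["img"])
E
```

```text
[ 0.73899722 -0.25122124  0.3428165 ] [ 0.18  0.9   0.29  0.79 -0.23  1.47 -0.53]
shift [-0.001, -0.0, 0.269] turn [-0.001, 0.0, 0.0] rows>= 1.3
```

View pics/w5.png

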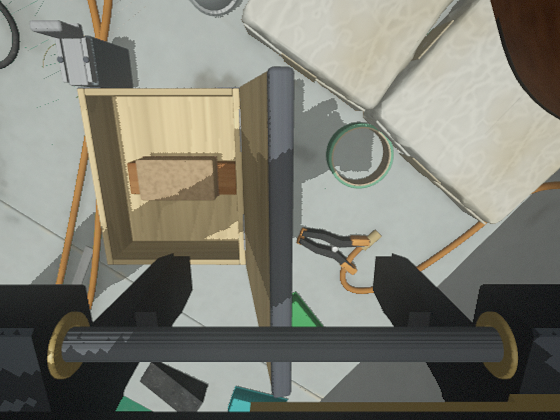

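The lid's steel edge (columns 268-294) is centred between the fingers (190 and 375). I'll descend to straddle it.

>>> {"op": "send_rows", "data": {
  "targets": [
    [[0,0,0.1],[0,0,0]],
    [[0,0,0.2],[0,0,0]],
    [[0,0,0.26],[0,0,0]],
    [[0,0,0.26],[0,0,0]]
  ]
}}

```text
clock: 17.38
tool_pos: [0.7384, -0.2508, 0.264]
eef_rot: [0.947, 0.32, -0.001, -0.001]
contact_force: [-0.3, 0.1, 0.5]
opening: 1.003
finger_force: 0.0
```

>>> {"op": "send_rows", "data": {
  "targets": [
    [[0,0,0],[0,0,0]],
    [[0,0,0],[0,0,0]],
    [[0,0,0],[0,0,0]],
    [[0,0,0],[0,0,0]]
  ],
  "fingers": 0.5
}}

```text
clock: 17.88
tool_pos: [0.7395, -0.2514, 0.2664]
eef_rot: [0.947, 0.32, 0.0, 0.0]
contact_force: [-0.2, -0.4, -0.2]
opening: 0.569
finger_force: 0.0
```

```bash
cat >> h.py <<'E'
def arc(st,phis,d=.025,g=.044,y=.02,th0=40):
    r0=R.from_quat(st["eef_rot"]); a=np.array([np.cos(A),np.sin(A),0]); Z=np.array([0,0,1.]); out=[]
    for f in phis:
        th=min(90,th0+(90-th0)*f/(np.pi/2)); r=tilt(th); m=r.as_matrix()
        p=ch(.094-.22*np.cos(f),y,.075+.22*np.sin(f))+d*m[:,2]+g/2*m[:,1]
        out.append([(r0.inv().apply(p-st["tool_pos"])/.3).round(3).tolist(),((r0.inv()*r).as_rotvec()/np.pi).round(3).tolist()])
    print(out)
E
python3 - <<'E'
from plant import *; from h import *
st=get_state(); print(st["tool_pos"],st["q"].round(2),st["contact_force"]); arc(st,np.r_[1.7:1.15:12j])
E
```

```text
[ 0.739465   -0.25136125  0.26640401] [ 0.17  0.93  0.28  0.94 -0.23  1.29 -0.51] [-0.23476342 -0.35192384 -0.19993367]
[[[-0.002, 0.006, -0.006], [0.0, -0.0, -0.0]], [[-0.002, -0.031, -0.01], [0.0, -0.0, -0.0]], [[-0.002, -0.067, -0.012], [0.0, -0.0, -0.0]], [[-0.002, -0.103, -0.013], [-0.004, -0.0, -0.0]], [[-0.002, -0.138, -0.013], [-0.012, -0.0, -0.0]], [[-0.002, -0.172, -0.012], [-0.021, -0.0, -0.0]], [[-0.002, -0.206, -0.009], [-0.03, -0.0, -0.0]], [[-0.002, -0.24, -0.004], [-0.039, -0.0, -0.0]], [[-0.002, -0.273, 0.003], [-0.048, -0.0, -0.0]], [[-0.002, -0.307, 0.011], [-0.057, -0.0, -0.0]], [[-0.002, -0.339, 0.021], [-0.065, -0.0, -0.0]], [[-0.002, -0.371, 0.033], [-0.074, -0.0, -0.0]]]
```

>>> {"op": "send_rows", "data": {
  "targets": [
    [[0,0,0],[0,0,0]],
    [[0,-0.03,-0.01],[0,0,0]],
    [[0,-0.067,-0.012],[0,0,0]],
    [[0,-0.103,-0.013],[-0.004,0,0]],
    [[0,-0.138,-0.013],[-0.012,0,0]],
    [[0,-0.172,-0.012],[-0.021,0,0]],
    [[0,-0.206,-0.009],[-0.03,0,0]],
    [[0,-0.24,-0.004],[-0.039,0,0]],
    [[0,-0.273,0.003],[-0.048,0,0]],
    [[0,-0.307,0.011],[-0.057,0,0]],
    [[0,-0.339,0.021],[-0.065,0,0]],
    [[0,-0.371,0.033],[-0.074,0,0]]
  ]
}}

```text
clock: 19.38
tool_pos: [0.6719, -0.1625, 0.2571]
eef_rot: [0.941, 0.318, 0.038, 0.111]
contact_force: [0.8, -0.9, 1.1]
opening: 0.502
finger_force: 0.4
```

```bash
python3 - <<'E'
from plant import *; from h import *
st=get_state(); print(st["tool_pos"],st["q"].round(2),st["contact_force"],st["opening"]); arc(st,np.r_[1.1:.66:10j])
E
```

```text
[ 0.6719381  -0.16252443  0.25711129] [-0.11  0.72  0.38  1.54 -0.13  0.75 -0.67] [ 0.80365026 -0.89895285  1.09394886] 0.5024682814421016
[[[-0.003, -0.033, 0.008], [-0.008, -0.0, -0.0]], [[-0.003, -0.066, 0.015], [-0.017, -0.0, -0.0]], [[-0.003, -0.098, 0.023], [-0.026, -0.0, -0.0]], [[-0.003, -0.129, 0.034], [-0.034, -0.0, -0.0]], [[-0.003, -0.16, 0.046], [-0.043, -0.0, -0.0]], [[-0.003, -0.19, 0.059], [-0.052, -0.0, -0.0]], [[-0.003, -0.22, 0.074], [-0.06, -0.0, -0.0]], [[-0.003, -0.248, 0.091], [-0.069, -0.0, -0.0]], [[-0.003, -0.276, 0.108], [-0.078, -0.0, -0.0]], [[-0.003, -0.303, 0.128], [-0.086, -0.0, -0.0]]]
```

>>> {"op": "send_rows", "data": {
  "targets": [
    [[0,-0.033,0.008],[-0.008,0,0]],
    [[0,-0.066,0.015],[-0.017,0,0]],
    [[0,-0.098,0.023],[-0.026,0,0]],
    [[0,-0.129,0.034],[-0.034,0,0]],
    [[0,-0.16,0.046],[-0.043,0,0]],
    [[0,-0.19,0.059],[-0.052,0,0]]
  ]
}}

```text
clock: 20.12
tool_pos: [0.6397, -0.1205, 0.2255]
eef_rot: [0.929, 0.314, 0.063, 0.186]
contact_force: [0.0, 1.1, -1.7]
opening: 0.5
finger_force: 0.7
```

```bash
python3 - <<'E'
from plant import *; from h import *
st=get_state(); print(st["tool_pos"],st["q"].round(2),st["contact_force"],st["opening"]); arc(st,np.r_[.81:.4:9j])
c=snapshot("scene"); cv2.imwrite("pics/c6.png",cv2.resize(c["img"][100:270,240:420],None,fx=3,fy=3,interpolation=cv2.INTER_CUBIC))
E
```

```text
[ 0.63970343 -0.12054755  0.2255111 ] [-0.34  0.72  0.52  1.82 -0.07  0.42 -0.83] [ 0.03156327  1.08112528 -1.6594873 ] 0.500459848512827
[[[-0.002, -0.023, 0.008], [-0.009, -0.0, -0.0]], [[-0.002, -0.056, 0.02], [-0.018, -0.0, -0.0]], [[-0.002, -0.088, 0.034], [-0.027, -0.0, -0.0]], [[-0.003, -0.118, 0.05], [-0.036, -0.0, -0.0]], [[-0.003, -0.148, 0.067], [-0.045, -0.0, -0.0]], [[-0.003, -0.178, 0.085], [-0.054, -0.0, -0.0]], [[-0.003, -0.206, 0.106], [-0.063, -0.0, -0.0]], [[-0.003, -0.232, 0.127], [-0.072, -0.0, -0.0]], [[-0.003, -0.258, 0.15], [-0.081, -0.0, -0.0]]]
```

View pics/c6.png

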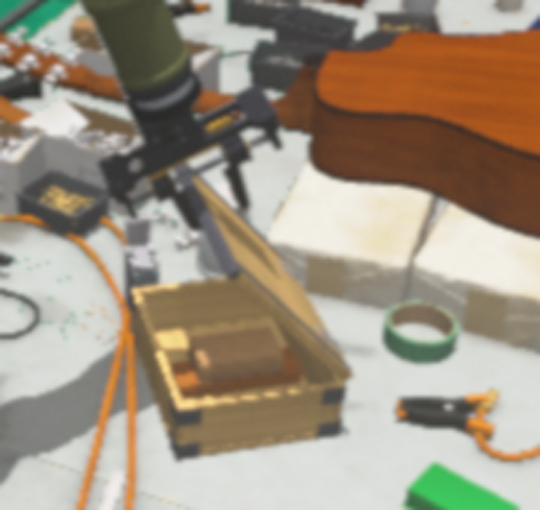

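The lid now rests on the front finger at about 0.9 rad. I'll widen the gripper so the lid can turn flat between the fingers, holding the lower finger still.

>>> {"op": "send_rows", "data": {
  "targets": [
    [[0,0.008,0],[0,0,0]],
    [[0,0.026,0],[0,0,0]],
    [[0,0.044,0],[0,0,0]],
    [[0,0.062,0],[0,0,0]],
    [[0,0.073,0],[0,0,0]],
    [[0,0.073,0],[0,0,0]],
    [[0,0.073,0],[0,0,0]]
  ],
  "fingers": 1
}}

```text
clock: 21.05
tool_pos: [0.6531, -0.1381, 0.2349]
eef_rot: [0.929, 0.314, 0.063, 0.186]
contact_force: [-2.8, 4.6, -0.1]
opening: 0.997
finger_force: 2.6
```

```bash
python3 - <<'E'
from plant import *; from h import *
st=get_state(); print(st["tool_pos"],st["q"].round(2),st["contact_force"],st["opening"]); z=R.from_quat(st["eef_rot"]).apply([0,0,1]); print("th",np.degrees(np.arcsin(-z[2])))
arc(st,np.r_[.88:.5:8j],d=.018,g=.088,th0=58)
E
```

```text
[ 0.65311727 -0.13814098  0.2348819 ] [-0.3   0.72  0.51  1.76 -0.07  0.46 -0.81] [-2.81288049  4.56163067 -0.14692355] 0.996984000371197
th 67.37336821917238
[[[-0.002, 0.006, -0.008], [0.048, -0.0, -0.001]], [[-0.002, -0.031, 0.002], [0.041, -0.0, -0.001]], [[-0.002, -0.066, 0.014], [0.035, -0.0, -0.001]], [[-0.003, -0.101, 0.028], [0.029, -0.0, -0.001]], [[-0.003, -0.135, 0.044], [0.023, -0.0, -0.001]], [[-0.003, -0.167, 0.061], [0.017, -0.0, -0.001]], [[-0.003, -0.199, 0.081], [0.011, -0.0, -0.001]], [[-0.003, -0.23, 0.102], [0.005, -0.0, -0.001]]]
```

```bash
sed -i 's/th0=40):/th0=40,th1=90):/; s/th=min(90,th0+(90-th0)\*f\/(np.pi\/2))/th=min(th1,th0+(90-th0)*f\/(np.pi\/2))/' h.py; python3 - <<'E'
from plant import *; from h import *
st=get_state(); arc(st,np.r_[.87:.42:10j],d=.018,g=.088,th0=56,th1=67.4)
E
```

```text
[[[-0.002, 0.009, -0.027], [0.0, -0.0, -0.001]], [[-0.002, -0.026, -0.015], [0.0, -0.0, -0.001]], [[-0.002, -0.06, -0.002], [0.0, -0.0, -0.001]], [[-0.003, -0.093, 0.014], [0.0, -0.0, -0.001]], [[-0.003, -0.125, 0.031], [0.0, -0.0, -0.001]], [[-0.003, -0.157, 0.049], [0.0, -0.0, -0.001]], [[-0.003, -0.188, 0.069], [0.0, -0.0, -0.001]], [[-0.003, -0.217, 0.091], [-0.001, -0.0, -0.001]], [[-0.003, -0.244, 0.111], [-0.007, -0.0, -0.001]], [[-0.003, -0.271, 0.133], [-0.013, -0.0, -0.001]]]
```

>>> {"op": "send_rows", "data": {
  "targets": [
    [[0,0.0,-0.02],[0,0,0]],
    [[0,-0.026,-0.015],[0,0,0]],
    [[0,-0.06,-0.002],[0,0,0]],
    [[0,-0.093,0.014],[0,0,0]],
    [[0,-0.125,0.031],[0,0,0]],
    [[0,-0.157,0.049],[0,0,0]],
    [[0,-0.188,0.069],[0,0,0]],
    [[0,-0.217,0.091],[-0.001,0,0]],
    [[0,-0.244,0.111],[-0.007,0,0]],
    [[0,-0.271,0.133],[-0.013,0,0]],
    [[0,-0.271,0.133],[-0.013,0,0]]
  ]
}}

```text
clock: 22.42
tool_pos: [0.6154, -0.089, 0.1641]
eef_rot: [0.925, 0.314, 0.068, 0.204]
contact_force: [-3.9, 4.9, -4.8]
opening: 1.0
finger_force: 3.6
```

```bash
python3 - <<'E'
from plant import *; from h import *
st=get_state(); print(st["tool_pos"],st["q"].round(2),st["contact_force"],st["opening"]); z=R.from_quat(st["eef_rot"]).apply([0,0,1]); print("th",np.degrees(np.arcsin(-z[2])))
arc(st,np.r_[.38:0:10j],d=.018,g=.088,th0=56,th1=67.4)
arc(st,[.38,.2,0],d=.018,g=.088,th0=64,th1=64)
E
```

```text
[ 0.61535055 -0.08900818  0.16412894] [-0.44  0.81  0.55  1.96 -0.1   0.21 -0.91] [-3.85873652  4.92785551 -4.80166926] 1.0000370046748783
th 65.15345461511717
[[[-0.002, -0.01, 0.012], [-0.005, 0.001, 0.001]], [[-0.002, -0.031, 0.032], [-0.01, 0.001, 0.001]], [[-0.002, -0.051, 0.052], [-0.015, 0.001, 0.001]], [[-0.002, -0.071, 0.073], [-0.02, 0.001, 0.001]], [[-0.001, -0.089, 0.095], [-0.025, 0.001, 0.001]], [[-0.001, -0.106, 0.118], [-0.031, 0.001, 0.001]], [[-0.001, -0.123, 0.141], [-0.036, 0.001, 0.001]], [[-0.001, -0.138, 0.165], [-0.041, 0.001, 0.001]], [[-0.001, -0.152, 0.19], [-0.046, 0.001, 0.001]], [[-0.001, -0.165, 0.215], [-0.051, 0.001, 0.001]]]
[[[-0.002, -0.01, 0.012], [-0.006, 0.001, 0.001]], [[-0.001, -0.097, 0.111], [-0.006, 0.001, 0.001]], [[-0.001, -0.172, 0.237], [-0.006, 0.001, 0.001]]]
```

>>> {"op": "send_rows", "data": {
  "targets": [
    [[0,-0.01,0.012],[0,0,0]],
    [[0,-0.031,0.033],[0,0,0]],
    [[0,-0.053,0.056],[0,0,0]],
    [[0,-0.075,0.083],[0,0,0]],
    [[0,-0.097,0.111],[0,0,0]],
    [[0,-0.097,0.111],[0,0,0]]
  ]
}}

```text
clock: 23.18
tool_pos: [0.6078, -0.0788, 0.1217]
eef_rot: [0.925, 0.314, 0.068, 0.203]
contact_force: [-4.4, 5.9, -4.8]
opening: 1.003
finger_force: 4.7
```

```bash
python3 - <<'E'
from plant import *; from h import *
st=get_state(); print(st["tool_pos"],st["q"].round(2),st["contact_force"],st["opening"]); z=R.from_quat(st["eef_rot"]).apply([0,0,1]); print("th",np.degrees(np.arcsin(-z[2])))
for t in (65,67,69): arc(st,[.2,.15,.1,.05,0,-.03],d=.016,g=.088,th0=t,th1=t)
E
```

```text
[ 0.60779791 -0.07882695  0.12172325] [-0.44  0.87  0.52  2.   -0.13  0.11 -0.93] [-4.43163148  5.85822026 -4.83513381] 1.0025246466983575
th 65.25954693578214
[[[-0.002, -0.0, -0.004], [-0.001, 0.001, 0.001]], [[-0.002, -0.021, 0.026], [-0.001, 0.001, 0.001]], [[-0.002, -0.041, 0.057], [-0.001, 0.001, 0.001]], [[-0.002, -0.058, 0.089], [-0.001, 0.001, 0.001]], [[-0.002, -0.075, 0.122], [-0.001, 0.001, 0.001]], [[-0.002, -0.083, 0.141], [-0.004, 0.001, 0.001]]]
[[[-0.002, -0.002, 0.001], [0.01, 0.001, 0.001]], [[-0.002, -0.023, 0.031], [0.01, 0.001, 0.001]], [[-0.002, -0.043, 0.062], [0.01, 0.001, 0.001]], [[-0.002, -0.06, 0.094], [0.01, 0.001, 0.001]], [[-0.002, -0.077, 0.127], [0.01, 0.001, 0.001]], [[-0.002, -0.085, 0.146], [0.007, 0.001, 0.001]]]
[[[-0.002, -0.004, 0.006], [0.021, 0.001, 0.0]], [[-0.002, -0.025, 0.036], [0.021, 0.001, 0.0]], [[-0.002, -0.045, 0.067], [0.021, 0.001, 0.0]], [[-0.002, -0.062, 0.099], [0.021, 0.001, 0.0]], [[-0.002, -0.079, 0.132], [0.021, 0.001, 0.0]], [[-0.002, -0.087, 0.151], [0.019, 0.001, 0.0]]]
```

>>> {"op": "send_rows", "data": {
  "targets": [
    [[0,-0.002,0.001],[0.008,0,0]],
    [[0,-0.013,0.016],[0.01,0,0]],
    [[0,-0.023,0.031],[0.01,0,0]],
    [[0,-0.033,0.046],[0.01,0,0]],
    [[0,-0.043,0.062],[0.01,0,0]],
    [[0,-0.051,0.078],[0.01,0,0]],
    [[0,-0.06,0.094],[0.01,0,0]],
    [[0,-0.068,0.11],[0.01,0,0]],
    [[0,-0.068,0.11],[0.01,0,0]]
  ]
}}

```text
clock: 24.3
tool_pos: [0.605, -0.075, 0.0834]
eef_rot: [0.928, 0.315, 0.063, 0.188]
contact_force: [-4.4, 6.2, -6.9]
opening: 0.997
finger_force: 5.2
```

```bash
python3 - <<'E'
from plant import *; from h import *
st=get_state(); print(st["tool_pos"],st["q"].round(3),st["contact_force"],st["opening"]); z=R.from_quat(st["eef_rot"]).apply([0,0,1]); print("th",np.degrees(np.arcsin(-z[2])))
for t in (67,): arc(st,[.05,0,-.03],d=.016,g=.088,th0=t,th1=t)
E
```

```text
[ 0.60499581 -0.07504744  0.08339961] [-0.398  0.925  0.454  2.002 -0.14   0.067 -0.927] [-4.41296961  6.2270402  -6.90858733] 0.9971922396672541
th 67.0948575376194
[[[-0.003, 0.007, -0.015], [-0.001, 0.0, 0.0]], [[-0.003, -0.008, 0.018], [-0.001, 0.0, 0.0]], [[-0.003, -0.016, 0.037], [-0.003, 0.0, 0.0]]]
```

>>> {"op": "send_rows", "data": {
  "targets": [
    [[0,-0.005,0.009],[0,0,0]],
    [[0,-0.01,0.018],[0,0,0]],
    [[0,-0.014,0.028],[0,0,0]],
    [[0,-0.018,0.036],[0.002,0,0]],
    [[0,-0.018,0.036],[0.002,0,0]]
  ]
}}

```text
clock: 24.92
tool_pos: [0.6057, -0.0755, 0.0726]
eef_rot: [0.929, 0.314, 0.063, 0.186]
contact_force: [-4.9, 4.8, -1.8]
opening: 1.0
finger_force: 3.5
```

```bash
python3 - <<'E'
from plant import *; from h import *
st=get_state(); print(st["tool_pos"],st["q"].round(3),st["contact_force"],st["opening"])
arc(st,[.05,0,-.03],d=.016,g=.088,th0=67,th1=67)
c=snapshot("scene"); np.savez("scene3.npz",**c);t=snapshot("top"); np.savez("top3.npz",**t); o=np.zeros((510,800,3),np.uint8); o[:,:540]=cv2.resize(c["img"][100:270,240:420],None,fx=3,fy=3,interpolation=cv2.INTER_CUBIC); o[:260,540:]=cv2.resize(t["img"][90:220,230:360],(260,260)); cv2.imwrite("pics/c7.png",o)
E
```

```text
[ 0.60573978 -0.07550309  0.07263212] [-0.387  0.943  0.441  2.    -0.148  0.049 -0.923] [-4.94257622  4.78776054 -1.77465298] 1.0002954585499553
[[[-0.004, 0.018, -0.05], [-0.002, -0.0, 0.0]], [[-0.004, 0.003, -0.016], [-0.002, -0.0, 0.0]], [[-0.004, -0.005, 0.003], [-0.004, -0.0, 0.0]]]
```

View pics/c7.png

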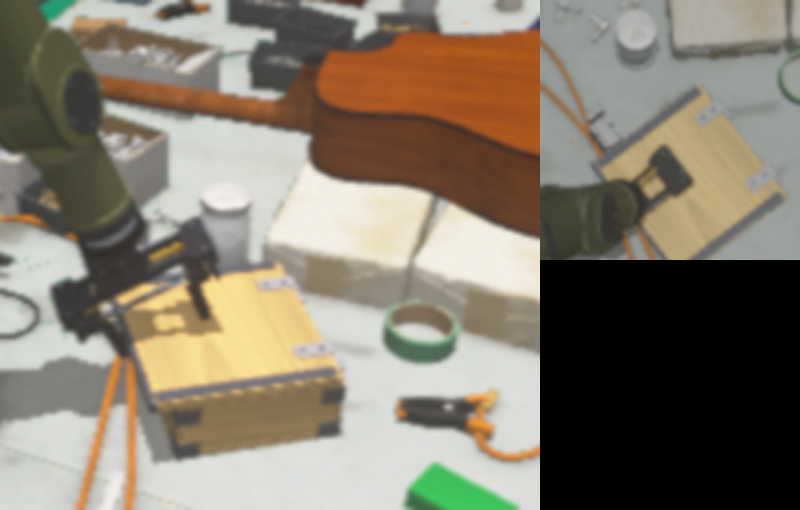

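>>> {"op": "send_rows", "data": {
  "targets": [
    [[0,-0.015,-0.006],[0,0,0]],
    [[0,-0.029,-0.016],[0,0,0]],
    [[0,-0.045,-0.025],[0,0,0]],
    [[0,-0.06,-0.032],[0,0,0]],
    [[0,-0.075,-0.038],[0,0,0]],
    [[0,-0.075,-0.038],[0,0,0]]
  ]
}}

```text
clock: 25.78
tool_pos: [0.5916, -0.0567, 0.0753]
eef_rot: [0.928, 0.314, 0.064, 0.188]
contact_force: [0.4, 0.0, 0.2]
opening: 0.998
finger_force: 0.0
```

```bash
python3 - <<'E'
from plant import *; from h import *
st=get_state(); print(st["tool_pos"],st["q"].round(3),st["contact_force"],st["opening"])
m=np.array([[np.cos(A),-np.sin(A)],[np.sin(A),np.cos(A)]]); print("chest",(st["tool_pos"][:2]-C)@m)
E
```

```text
[ 0.59160707 -0.05666923  0.07533004] [-0.456  0.945  0.488  2.042 -0.898  0.043 -0.216] [0.43548028 0.01491055 0.15012474] 0.9977316136659826
chest [-0.10180742  0.02132694]
```

>>> {"op": "send_rows", "data": {
  "targets": [
    [[0,0.01,-0.04],[0,0,0]],
    [[0,0.04,-0.1],[0.02,0,0]],
    [[0,0.09,-0.22],[0.06,0,0]],
    [[0,0.13,-0.33],[0.1,0,0]],
    [[0,0.17,-0.42],[0.127,0,0]],
    [[0,0.17,-0.42],[0.127,0,0]],
    [[0,0.17,-0.42],[0.127,0,0]],
    [[0,0.17,-0.42],[0.127,0,0]]
  ]
}}

```text
clock: 26.78
tool_pos: [0.5884, -0.0541, 0.2092]
eef_rot: [0.947, 0.32, -0.002, -0.0]
contact_force: [-0.6, 0.3, -0.1]
opening: 0.997
finger_force: 0.0
```

```bash
python3 - <<'E'
from plant import *; from h import *
st=get_state(); print(st["tool_pos"],st["eef_rot"],st["q"].round(3),st["contact_force"])
for r in (37.4,-52.6,127.4): mv(st,ch(-.075,.19,.2),down(r))
s=snapshot("wrist");T=np.eye(4);T[:3,:3]=R.from_quat(st["eef_rot"]).as_matrix();T[:3,3]=st["tool_pos"]; T=T@s["T_tool_cam"]
cv2.imwrite("pics/w8.png",s["img"]); np.savez("w8.npz",T=T,**s); print(((plane(s,[(280,200)],.1,T)[0,:2]-C)@np.array([[np.cos(A),-np.sin(A)],[np.sin(A),np.cos(A)]])))
E
```

```text
[ 0.58843122 -0.05414666  0.20919102] [ 9.47252472e-01  3.20484496e-01 -1.50006234e-03 -4.38207487e-04] [-0.386  0.803  0.755  1.728 -0.682  0.896 -0.254] [-0.61163193  0.31084833 -0.13943375]
shift [0.566, 0.102, 0.029] turn [-0.001, 0.0, -0.5] rows>= 8.4
shift [0.566, 0.102, 0.029] turn [-0.001, 0.001, -0.0] rows>= 2.8
shift [0.566, 0.102, 0.029] turn [0.001, 0.001, 1.0] rows>= 16.8
[-0.10769567  0.02383007]
```

View pics/w8.png

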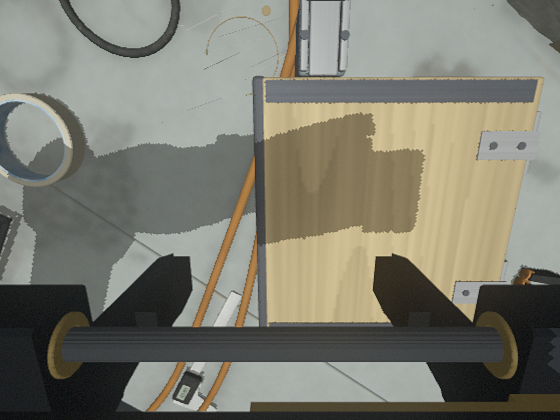

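```bash
python3 - <<'E'
from plant import *; from h import *
st=get_state(); mv(st,ch(-.075,.21,.2),tilt(90)); mv(st,ch(-.075,.21,.113),tilt(90))
t=dict(np.load("top3.npz")); s=dict(np.load("w8.npz")); m=np.array([[np.cos(A),-np.sin(A)],[np.sin(A),np.cos(A)]])
print("lid corners",((plane(s,[(254,77),(543,78),(260,327)],.089,s["T"])[:,:2]-C)@m).round(4))
print("bracket edge",((plane(s,[(300,73),(349,73)],.104,s["T"])[:,:2]-C)@m).round(4))
for y in (.12,.14,.165): print(y,proj(t,[ch(-.075,y,.142)]).round(1))
cv2.imwrite("pics/c8.png",cv2.resize(t["img"][125:185,225:305],(800,600),interpolation=cv2.INTER_CUBIC))
E
```

```text
shift [0.632, 0.102, 0.029] turn [-0.001, 0.001, -0.0] rows>= 3.1
shift [0.633, 0.102, 0.319] turn [-0.001, 0.001, -0.0] rows>= 3.4
lid corners [[-0.1268  0.1151]
 [ 0.0864  0.1145]
 [-0.1267 -0.1031]]
bracket edge [[-0.0936  0.1167]
 [-0.0596  0.1167]]
0.12 [[266.7 157.1]]
0.14 [[262.8 152. ]]
0.165 [[257.8 145.5]]
```

View pics/c8.png

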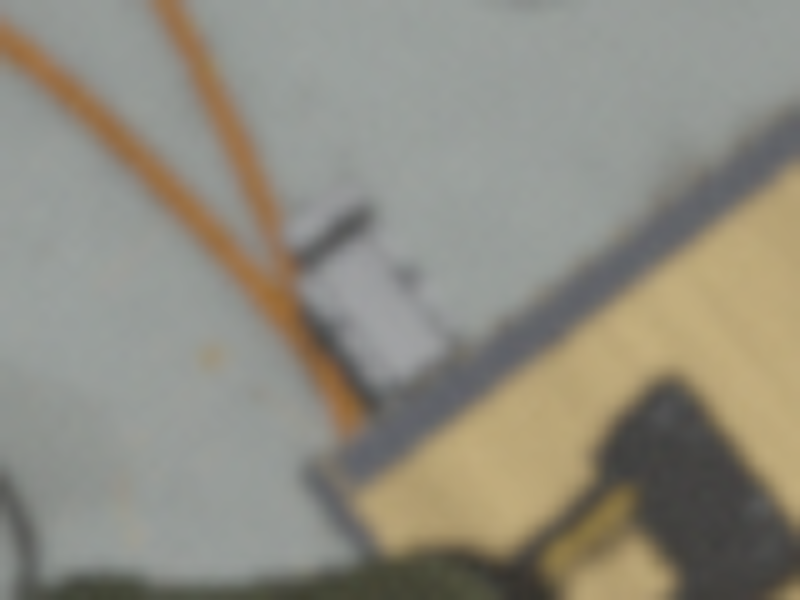

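The lid's front edge is at chest x -127 mm, so it's shut. The bolt tab is at crop (325,215), chest y about 0.163.

>>> {"op": "send_rows", "data": {
  "targets": [
    [[0.2,0.05,0.0],[0,0,0]],
    [[0.4,0.102,0.02],[0,0,0]],
    [[0.6,0.102,0.03],[0,0,0]],
    [[0.66,0.102,0.03],[0,0,0]],
    [[0.66,0.102,0.03],[0,0,0]],
    [[0.66,0.102,0.03],[0,0,0]],
    [[0.66,0.102,0.1],[0,0,0]],
    [[0.66,0.102,0.2],[0,0,0]],
    [[0.66,0.102,0.28],[0,0,0]],
    [[0.66,0.102,0.319],[0,0,0]],
    [[0.66,0.102,0.319],[0,0,0]]
  ],
  "fingers": 0
}}

```text
clock: 28.2
tool_pos: [0.7651, 0.0405, 0.1139]
eef_rot: [0.947, 0.32, -0.001, -0.0]
contact_force: [0.8, -0.3, 0.9]
opening: 0.005
finger_force: 0.0
```

```bash
python3 - <<'E'
from plant import *; from h import *
st=get_state(); print(st["tool_pos"],st["q"].round(2),st["opening"],st["contact_force"],(st["tool_pos"][:2]-C)@np.array([[np.cos(A),-np.sin(A)],[np.sin(A),np.cos(A)]])); mv(st,ch(-.075,.175,.113),tilt(90)); mv(st,ch(-.075,.135,.113),tilt(90))
E
```

```text
[0.76506074 0.04048132 0.11386111] [-0.39  1.14  0.73  1.17 -0.75  1.09 -0.54] 0.005288571644958942 [ 0.80872157 -0.32285288  0.87869081] [-0.07363366  0.21812797]
shift [-0.144, -0.004, 0.003] turn [-0.0, 0.0, -0.0] rows>= 0.7
shift [-0.277, -0.004, 0.003] turn [-0.0, 0.0, -0.0] rows>= 1.3
```

Now I'll push slowly.

>>> {"op": "send_rows", "data": {
  "targets": [
    [[-0.04,0,0],[0,0,0]],
    [[-0.08,0,0],[0,0,0]],
    [[-0.11,0,0],[0,0,0]],
    [[-0.13,0,0],[0,0,0]],
    [[-0.15,0,0],[0,0,0]],
    [[-0.17,0,0],[0,0,0]],
    [[-0.19,0,0],[0,0,0]],
    [[-0.205,0,0],[0,0,0]],
    [[-0.22,0,0],[0,0,0]],
    [[-0.235,0,0],[0,0,0]]
  ]
}}

```text
clock: 29.45
tool_pos: [0.7094, -0.0022, 0.115]
eef_rot: [0.947, 0.32, 0.0, -0.0]
contact_force: [2.5, 0.3, 0.9]
opening: 0.008
finger_force: 1.1
```

>>> {"op": "send_rows", "data": {
  "targets": [
    [[-0.01,0,0],[0,0,0]],
    [[-0.02,0,0],[0,0,0]],
    [[-0.03,0,0],[0,0,0]],
    [[-0.03,0,0],[0,0,0]]
  ]
}}

```text
clock: 29.95
tool_pos: [0.7072, -0.0039, 0.1152]
eef_rot: [0.947, 0.322, 0.005, -0.0]
contact_force: [12.4, 4.6, -4.5]
opening: 0.005
finger_force: 6.6
```

```bash
python3 - <<'E'
from plant import *; from h import *
st=get_state(); print(st["tool_pos"],st["contact_force"],(st["tool_pos"][:2]-C)@np.array([[np.cos(A),-np.sin(A)],[np.sin(A),np.cos(A)]]))
E
```

```text
[ 0.70715451 -0.00388128  0.11522766] [12.38350362  4.57453569 -4.47076791] [-0.07356221  0.14518164]
```

>>> {"op": "send_rows", "data": {
  "targets": [
    [[0.03,0,0],[0,0,0]],
    [[0.1,0,0],[0,0,0]],
    [[0.18,0,-0.1],[0,0,0]],
    [[0.18,0,-0.35],[0,0,0]],
    [[0.18,0,-0.5],[0,0,0]],
    [[0.18,0,-0.5],[0,0,0]]
  ]
}}

```text
clock: 30.7
tool_pos: [0.7468, 0.023, 0.2704]
eef_rot: [0.947, 0.32, 0.003, 0.002]
contact_force: [-1.5, -0.6, 0.1]
opening: 0.004
finger_force: 0.0
```

```bash
python3 - <<'E'
from plant import *; from h import *
st=get_state(); print(st["tool_pos"],st["contact_force"])
s=snapshot("wrist");T=np.eye(4);T[:3,:3]=R.from_quat(st["eef_rot"]).as_matrix();T[:3,3]=st["tool_pos"]; T=T@s["T_tool_cam"]
t=snapshot("top"); c=snapshot("scene"); np.savez("w9.npz",T=T,**s)
o=np.zeros((600,800,3),np.uint8); o[:420,:560]=s["img"]; o[300:,400:]=cv2.resize(t["img"][125:185,225:305],(400,300),interpolation=cv2.INTER_CUBIC); o[300:,:400]=cv2.resize(c["img"][150:210,255:335],(400,300),interpolation=cv2.INTER_CUBIC)
cv2.imwrite("pics/c9.png",o)
Ti=np.linalg.inv(T); 
for y in (.165,.145,.135,.125,.115): 
    p=Ti@np.r_[ch(-.075,y,.142),1]; print(y,p[0]/p[2]*s["fx"]+s["cx"],p[1]/p[2]*s["fy"]+s["cy"],proj(t,[ch(-.075,y,.142)]))
E
```

```text
[0.74684884 0.02303691 0.27041778] [-1.5453955  -0.57576938  0.10241476]
0.165 276.50881704580615 229.63872904296173 [[257.79616751 145.52783935]]
0.145 276.6450143985297 250.6721734063746 [[261.76108641 150.66663064]]
0.135 276.7110961360154 260.87741250279345 [[263.74664682 153.24004532]]
0.125 276.77588582844305 270.8831164592103 [[265.73427885 155.81614496]]
0.115 276.83942100248294 280.69508065354904 [[267.72398574 158.39493375]]
```

View pics/c9.png

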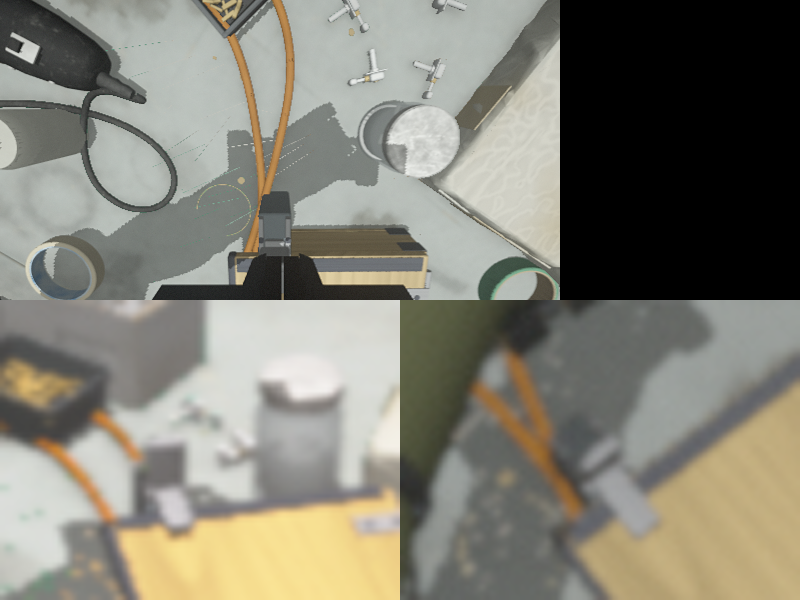

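The bolt now lies over the lid. Its tab moved from top (257.5,146.5) to (265.6,155.4), about 37 mm plus its starting travel, and the push ended on a hard stop at 13 N against the 2-4 N it needs to slide. The arm is clear, so I'm handing the job in.

```bash
python3 -c "
from plant import *
print(finish_job())"
```

```text
the job is handed in; nothing more can be done
None
```

The job is handed in, though no verdict came back: the caul and sanding block lie stacked in the chest, the lid was lowered under support until shut, the bolt was pushed to its hard stop over it, and the glue bottle was never approached.

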